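# Seat the corner square in the framing board

## Task

Pull the drawer of the small bench chest all the way out to its stop and lift the L-shaped corner square, which has a wooden grip, out of it. Lay it flat on the framing board and press it into the corner of the two rails so that both outer faces bear on the rails, and finish still gripping it and pressing it there: do not let go. Leave the pots, cups and other things around undisturbed.

Things in the scene. Friction and masses are not known exactly. Their poses are not given: they have to be found in the camera images.
- drawer (a joint): how far the chest's only drawer is out, m: 0 shut, 0.185 at its stop. It slides out along the -x axis of drawer_handle with about 1.5 N of friction and starts up to 20 mm open
- drawer_handle (a point): middle of the drawer's bar handle: a level round steel bar, 10 mm thick, 90 mm long along this point's y, its centre line 42 mm in front of the drawer face, 66 mm above the table, 24 mm below the chest's top; moves with the drawer. x points straight into the chest, y left along the bar, z up
- chest: low plywood chest with one drawer, fixed, 220 mm deep, 200 wide, 90 high. Origin: on the table under the middle of its front edge; x points into it, z up. The drawer's floor is 12 mm above the table; its side and back walls reach 55 mm, its front 81 mm above the table
- corner_square: loose aluminium L, two equal legs (100 mm long outside, 20 wide, 14 high) with a diagonal brace 12 mm high and a wooden grip bar on it; 57 mm high, about 0.22 kg, lying flat in the drawer. Origin: underside, below the middle of the grip. Outer faces: planes x = +45 and y = -45 mm, meeting at the heel, from which one leg runs to +y, the other to -x
- square_grip (a point): point on the corner square's wooden grip at which to hold it, 36 mm above the square's underside, same axes. The grip is a bar 60 mm long along (1,1) of the square's x and y, 18 mm wide along (1,-1), which points to the heel; it reaches from 12 to 57 mm above the underside. Hold its upper half, above the 14 mm high legs
- square_heel (a point): outer corner (heel) of the corner square, at its underside: (+45, -45, 0) mm from its origin
- framing_board: plywood board 180 x 180 x 10 mm, fixed to the table, with two wooden rails fixed on it. Origin: underside, middle. x and y run along its edges, z up
- rail_far: wooden rail along the board's +x edge, 25 mm wide, 18 mm high above the board, 180 long; origin at the middle of its underside; its inner face is the plane x = +65 mm of the board
- rail_right: wooden rail along the board's -y edge, 25 mm wide, 18 mm high above the board, 155 long; origin at the middle of its underside; its inner face is the plane y = -65 mm of the board
- board_corner (a point): inner corner where the two rails meet, on the board's upper face (10 mm above the table): (+65, -65, +10) mm from the board's origin, same axes as the board. The heel of the square belongs here, with the square's axes along the board's
- pot_c: small yellow pigment pot with a blue lid, 49 mm wide, 62 high; a loose bystander, to be left alone; origin at its underside
- tea_glass: clear tea glass, 68 mm wide, 91 high; a loose bystander, to be left alone; origin at its underside
- bisque_cup_b: terracotta-coloured cup, 65 mm wide, 50 high; a loose bystander, to be left alone; origin at its underside
- bisque_cup_a: unglazed cup, 68 mm wide, 48 high; a loose bystander, to be left alone; origin at its underside

How it is judged (in metres and radians):
On the way, in this order (a step that is already met when the one before it is completed fails the run):
1. the drawer is pulled out to its stop (value of joint drawer above 0.175 m), for 0.2 s.
2. the corner square is held in the gripper, clear above the drawer (height (world z) of square_grip above 0.08 m and contact force between the fingers and corner_square above 1 N), for 0.1 s.
At the end, for the whole second after the job is handed in: Still gripped (over 2 N), the square lies flat on the board (heel within 4 mm of its face, tilt < 0.05 rad), heel within 5 mm of the rails' corner, square to the board within 0.035 rad, at rest, pressing on each rail with over 1 N (contact force between corner_square and rail_far above 1 N and contact force between corner_square and rail_right above 1 N and contact force between the fingers and corner_square above 2 N and angle between the x axis of corner_square and the x axis of framing_board, either way round below 0.035 rad and horizontal distance between square_heel and board_corner below 0.005 m and z of square_heel in the frame of board_corner below 0.004 m and angle between corner_square's own z axis and vertical below 0.05 rad and linear speed of corner_square below 0.02 m/s); the arm keeps its last pose, push and grip.
It fails at once if a bystander was shifted by more than 30 mm (distance of any of pot_c, tea_glass, bisque_cup_b, bisque_cup_a from where it was at the start of the episode above 0.03 m).
It also fails if it takes over 61 s, if anything falls off the work surface, if the arm or the gripper's body presses on something with over 40 N, if the wrist force passes 120 N, or if a joint passes its speed limit or range.

## Robot

A 7-joint arm with a two-finger parallel gripper is mounted at the origin on a cart in front of the work surface, level with it; the furniture and walls round the work are solid. World frame = base frame: x ahead of the robot, y to its left, z up, the work surface at z = 0. Lengths are in mm, angles in rad, forces in N, time in s.
With the tool pointing down it reaches from about 425 to 825 mm from the base axis. Payload 3.6 kg.
Tool frame: the origin (TCP) lies midway between the tips of the shut fingers; the grasp point (between the pads) lies 19 mm behind it; z points along the fingers, y is the line along which they close (so a half turn about z gives the same grasp; the last joint's range is limited). The gripper opens to 85 mm and grips with 20 to 120 N. Pads are 22 mm wide; open, the fingers measure 114 mm over their backs; the gripper's body (76 mm by 85 mm) begins 54 mm behind the grasp point. The pads swing forward as they close: fully open they stand 13 mm farther back than shut.
Start: joints at [-1.159, 0.615, -0.013, 1.423, 0.008, 1.103, -0.04], TCP at [275.531, 588.681, 231.297] pointing down, gripper open.
Joint ranges: [-3.12, 3.12], [-0.3, 2.06], [-1.34, 1.32], [0.26, 2.42], [-1.36, 4.5], [0.01, 1.98], [-2.84, 2.84]. Speed limits (rad/s): [2.79, 2.79, 3.14, 3.14, 3.14, 3.14, 3.14].

## Interface

Orientations are given as a unit quaternion [w, x, y, z].
In Python, from station import manip, cams gives the robot as it stands. The module is installed in compiled form; this text tells all that it offers.
- The arm moves only by the shell command python3 -m jog 'ROWS'. ROWS is JSON, a list of rows, each a list of 3 entries, a list of its own where there are three numbers: the shift along the tool's x, y, z in m, then the turn, a rotation vector about the tool's x, y, z in rad, then the closure, from 0 (fully open) to 1 (shut). A call has exactly 10 rows; each row is the pose to reach, as a shift and turn from the pose commanded when the call began, along the tool's axes at that moment; what a row does not reach only later rows make up. A row lasts 1/8 s, in which the tool goes at most 62.5 mm and 10.7 degrees, less where a joint would pass 70% of its speed; a pose out of reach is approached as far as the arm can. A call with a gripper value outside its range is refused whole. The fingers move at their own pace and stop on an object; the grip force is fixed at half the most. Time passes only in rows, so rows that repeat a pose let the fingers close, or fill a call up. It gives the time, the measured TCP pose, the force, the opening and the grip force at its end, in the units of the state.
- manip.state(): the state, without advancing time (a new reading comes with each control period).
- cams.capture(name): name is "scene" or "top" or "wrist"; returns the picture (480x640x3 uint8, blue, green, red); there is no depth.
- cams.camera_info(name): a dict with "camera_matrix" (3x3 intrinsics, pixels), "R" (3x3) and "t" (3): a world point X has camera coordinates R X + t. Camera axes: x right, y down, z forward; pixel columns grow to the right and rows downward; lengths in mm; the calibration is good to about 2 mm. A picture is of the moment at which its call begins: read the wrist's pose just before it. camera_info takes no time and is no camera call; for the wrist camera it gives the pose at the moment of the call.
- manip.hand_in(): hands the job in; it is judged then, once.
Trained networks look in the newest picture that a camera, given by its name, has taken for a name from the list of things; names that differ only in an ending like _2 or _b are one class to them, and where a whole thing is asked for, a point or a joint stands for the part that bears it (a point fixed in the world has none). Each returns a list of dicts, best first, with "confidence" (0 to 1); they miss things now and then, are a little off and sometimes report something else, mostly with a low value. They report only what shows in the picture. A call takes as long as a camera call.
- cams.masks_of(thing, camera): "pixels" (480x640 bool, what is visible of it).
- cams.mark_of(thing, camera): "location" ([x, y, z] in mm, in world coordinates, good to about 4 mm: a listed point, or the origin of a listed thing).
The state is a dict: "clock": time; "joint_positions": joint angles; "qd": joint speeds; "joint_efforts": joint torques, N m; "ee_pos": TCP position; "ee_rot": TCP orientation; "contact_force": force on the tool from outside, world axes, zero at the start; "torque": the same for the moment, N m; "grip_width": opening from 0.0 (shut) to 1.0 (fully open); "gripper_force": force on a finger pad.
Only numpy, scipy, OpenCV 4.12 (cv2) and the standard library are available. Lean on these libraries where they do the work, as an engineer would, in place of code of your own. Each camera call takes 0.05 s, during which the arm holds its last target. There are 200 camera calls.

## Working session

There is one attempt and no reset: what is moved stays moved. The work goes in short steps, Python scripts to look and compute and a shell command to move; the robot and the scene stay as the last step left them, time stands still between calls to the robot, and variables do not carry over. Pictures are saved under pics/ and viewed, at most 10 in all, crops included, and the job is handed in when it is done.

```bash
mkdir -p pics; python3 - <<'E'
from station import manip, cams
import cv2, numpy as np
s=manip.state(); print(s['clock'],s['ee_pos'],s['ee_rot'],s['contact_force'],s['grip_width'])
for c in ['top','scene']:
    cv2.imwrite(f'pics/{c}0.png',cams.capture(c))
    for n in ['drawer_handle','chest','corner_square','square_grip','square_heel','framing_board','rail_far','rail_right','board_corner','pot_c','tea_glass','bisque_cup_b']:
        r=cams.mark_of(n,c); print(c,n,[(np.round(d['location']).tolist(),round(d['confidence'],2)) for d in r[:3]])
E
```

```text
0.0 [275.20590381 588.01809851 230.11477998] [-2.74505488e-04  2.17105302e-01  9.76147319e-01 -1.27414735e-03] [-0.56373347 -0.1997691  -0.04176096] 0.9977975023360512
top drawer_handle [([583.0, 210.0, 67.0], 0.85)]
top chest [([633.0, 213.0, -1.0], 0.97)]
top corner_square [([546.0, -236.0, 9.0], 0.39)]
top square_grip [([575.0, -165.0, 0.0], 0.5)]
top square_heel []
top framing_board [([575.0, -164.0, 4.0], 0.91)]
top rail_far [([652.0, -182.0, 10.0], 0.69)]
top rail_right [([543.0, -234.0, 7.0], 0.64)]
top board_corner [([620.0, -238.0, 11.0], 0.74)]
top pot_c [([499.0, 401.0, -3.0], 0.72), ([583.0, 212.0, 66.0], 0.67)]
top tea_glass [([778.0, -126.0, 0.0], 0.97)]
top bisque_cup_b [([368.0, -322.0, -2.0], 0.98), ([510.0, -447.0, -4.0], 0.89)]
scene drawer_handle [([578.0, 214.0, 66.0], 0.93)]
scene chest [([637.0, 215.0, -1.0], 0.93)]
scene corner_square [([717.0, 217.0, 11.0], 0.59)]
scene square_grip [([653.0, -179.0, 14.0], 0.57), ([721.0, 222.0, 43.0], 0.47)]
scene square_heel []
scene framing_board [([573.0, -163.0, -2.0], 0.86)]
scene rail_far [([653.0, -182.0, 14.0], 0.82)]
scene rail_right [([719.0, 221.0, 11.0], 0.73), ([544.0, -234.0, 16.0], 0.57), ([573.0, -160.0, -2.0], 0.47)]
scene board_corner [([623.0, -245.0, 13.0], 0.74), ([717.0, 219.0, 11.0], 0.6)]
scene pot_c [([506.0, 399.0, -1.0], 0.65)]
scene tea_glass [([779.0, -131.0, 1.0], 0.67), ([364.0, -320.0, -3.0], 0.65), ([720.0, 223.0, 41.0], 0.47)]
scene bisque_cup_b [([367.0, -323.0, -1.0], 0.61), ([512.0, -444.0, -3.0], 0.6)]
```

View pics/top0.png

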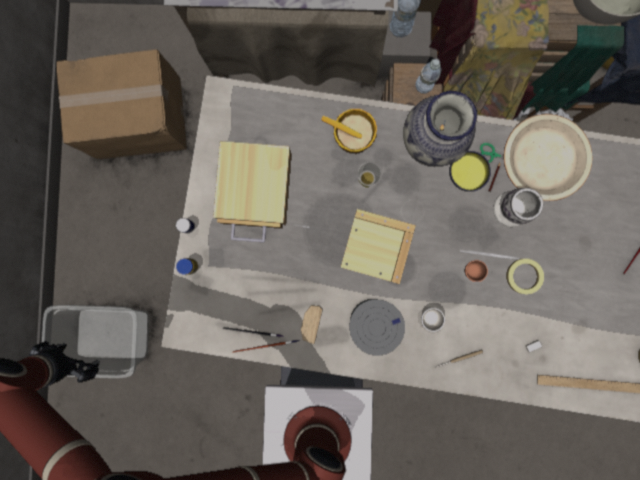

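View pics/scene0.png

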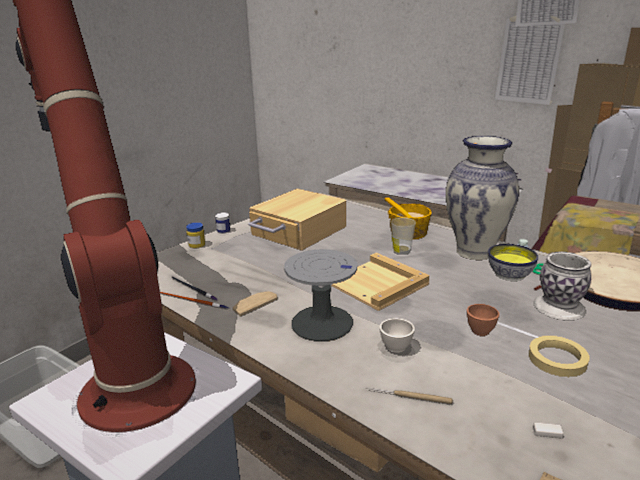

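The top view shows the chest at about (253,183) with its handle at (249,238). The board is at (378,247) with the rail corner at (400,283). The scene view shows a turntable on a pedestal between the robot and the board at (320,265). Next I'll fit the orientations.

```bash
cat > h.py <<'E'
from station import manip, cams
import cv2, numpy as np
def ray(cam,uv,z,info=None):
    i=info or cams.camera_info(cam);K=np.array(i['camera_matrix']);R=np.array(i['R']);t=np.array(i['t']).ravel()
    uv=np.atleast_2d(uv).astype(float); d=(R.T@np.linalg.inv(K)@np.c_[uv,np.ones(len(uv))].T).T
    C=-R.T@t; return C+d*((z-C[2])/d[:,2])[:,None]
def proj(cam,X,info=None):
    i=info or cams.camera_info(cam);K=np.array(i['camera_matrix']);R=np.array(i['R']);t=np.array(i['t']).ravel()
    p=(K@(R@np.atleast_2d(X).T+t[:,None])).T; return p[:,:2]/p[:,2:]
def rect(m,cam,z):
    c,_=cv2.findContours(m.astype(np.uint8),cv2.RETR_EXTERNAL,cv2.CHAIN_APPROX_NONE)
    c=max(c,key=cv2.contourArea)[:,0]; P=ray(cam,c,z)[:,:2].astype(np.float32)
    return cv2.minAreaRect(P)
E
python3 - <<'E'
from h import *
i=cams.camera_info('top');R=np.array(i['R']);print('topC',-R.T@np.array(i['t']).ravel(),i['camera_matrix'][0][0])
img=cams.capture('top')
for n,z in [('chest',90),('framing_board',10),('rail_far',28),('rail_right',28),('drawer_handle',66)]:
    for d in cams.masks_of(n,'top')[:2]: print(n,round(d['confidence'],2),d['pixels'].sum(),rect(d['pixels'],'top',z))
print('turntable',ray('top',[[377,326],[350,326],[404,326]],120).round())
i=cams.camera_info('scene');R=np.array(i['R']);print('sceneC',-R.T@np.array(i['t']).ravel())
print('base scene',ray('scene',[[322,323]],0).round(),'top disk',ray('scene',[[320,266]],120).round(),ray('scene',[[320,266]],150).round(),'top', ray('top',[[377,326]],150).round())
print('wrist',cams.camera_info('wrist')['R'],cams.camera_info('wrist')['t'])
cv2.imwrite('pics/topcrop.png',np.hstack([cv2.resize(img[130:260,200:310],None,fx=3.6,fy=4,interpolation=2)[:, :396],cv2.resize(img[200:330,330:430],None,fx=4,fy=4,interpolation=2)]))
E
```

```text
topC [ 523.32772403  -22.94754075 1410.10280217] 469.04247482036226
chest 0.85 6019 ((715.183349609375, 204.3060760498047), (207.79611206054688, 278.86724853515625), 87.62696075439453)
chest 0.24 281 ((500.5198669433594, 380.45947265625), (45.050819396972656, 59.452144622802734), 1.7445930242538452)
framing_board 0.95 3810 ((575.9930419921875, -163.1298370361328), (189.28570556640625, 183.70875549316406), 76.1729965209961)
rail_far 0.62 458 ((649.2566528320312, -180.906494140625), (175.1179962158203, 24.039079666137695), 75.67203521728516)
rail_right 0.86 534 ((544.4188842773438, -234.53050231933594), (31.2974910736084, 156.28782653808594), 77.28548431396484)
drawer_handle 0.73 581 ((606.7255249023438, 213.86276245117188), (185.7821044921875, 59.908931732177734), 87.29173278808594)
turntable [[ 354. -157.  120.]
 [ 351.  -83.  120.]
 [ 356. -230.  120.]]
sceneC [-400.21842791 -699.86811442  607.98119496]
base scene [[ 357. -150.    0.]] top disk [[ 385. -129.  120.]] [[ 336. -164.  150.]] top [[ 358. -154.  150.]]
wrist [[ 4.23428174e-01  9.05929675e-01 -7.21631144e-05]
 [ 8.62147883e-01 -4.02940260e-01  3.07148458e-01]
 [ 2.78225825e-01 -1.30117526e-01 -9.51661610e-01]] [-650.35715613  -39.87969685  379.44182496]
```

```bash
cat >> h.py <<'E'
from scipy.spatial.transform import Rotation as Rn
def goal(xyz,yaz):
    """shift/turn in tool axes to TCP xyz (mm) pointing down, tool y at azimuth yaz deg (mod 180)"""
    s=manip.state(); q=s['ee_rot']; R=Rn.from_quat([q[1],q[2],q[3],q[0]])
    best=None
    for a in (yaz,yaz+180):
        c,sn=np.cos(np.radians(a)),np.sin(np.radians(a)); y=np.array([c,sn,0]);z=np.array([0,0,-1.]);x=np.cross(y,z)
        rv=(R.inv()*Rn.from_matrix(np.c_[x,y,z])).as_rotvec()
        if best is None or np.linalg.norm(rv)<np.linalg.norm(best): best=rv
    p=s['ee_pos'];Y=R.as_matrix()[:,1]
    print('t',round(s['clock'],2),'at',np.round(p,1),'yaz',round(float(np.degrees(np.arctan2(Y[1],Y[0]))),1),'F',np.round(s['contact_force'],1),'w',round(s['grip_width'],3),'q',np.round(s['joint_positions'],2))
    print('shift',np.round(R.inv().apply(np.array(xyz)-p)/1000,4),'turn',best.round(3))
E
python3 -c "
from h import *
goal([580,212,170],-2.5)"
```

```text
t 1.6 at [275.5 588.7 231.3] yaz 64.9 F [0.1 0.5 0.2] w 1.0 q [-1.16  0.61 -0.01  1.42  0.01  1.1  -0.04]
shift [-0.4354 -0.2121  0.0613] turn [-0.    -0.     1.177]
```

```bash
python3 -m jog '[[[-0.05,-0.024,0.0],[0,0,0.13],0.5],[[-0.1,-0.048,0.0],[0,0,0.26],0.5],[[-0.15,-0.072,0.0],[0,0,0.4],0.5],[[-0.2,-0.097,0.0],[0,0,0.54],0.5],[[-0.25,-0.121,0.01],[0,0,0.68],0.5],[[-0.3,-0.146,0.02],[0,0,0.82],0.5],[[-0.35,-0.17,0.03],[0,0,0.96],0.5],[[-0.4,-0.195,0.045],[0,0,1.08],0.5],[[-0.4354,-0.2121,0.0613],[0,0,1.177],0.5],[[-0.4354,-0.2121,0.0613],[0,0,1.177],0.5]]'
python3 - <<'E'
from h import *
info=cams.camera_info('wrist')
img=cams.capture('wrist'); cv2.imwrite('pics/w1.png',img)
for n in ['drawer_handle','chest']: print(n,[(np.round(d['location'],1).tolist(),round(d['confidence'],2)) for d in cams.mark_of(n,'wrist')[:2]])
goal([580,212,66],-2.5)
print(proj('wrist',[[580,212,66],[582,257,66],[578,167,66]],info))
E
```

```text
clock: 2.85
ee_pos: [581.5, 206.8, 168.7]
ee_rot: [0.001, 0.725, 0.689, -0.002]
contact_force: [0.2, -0.0, 0.3]
grip_width: 0.496
gripper_force: 0.0
drawer_handle [([578.9, 213.6, 64.5], 0.71)]
chest [([631.3, 217.6, 3.7], 0.95)]
t 3.0 at [579.4 213.7 170.2] yaz -2.4 F [-1.3 -0.3 -0.2] w 0.5 q [-0.57  0.64  0.3   1.61 -0.22  0.93 -0.23]
shift [-0.0019  0.0007  0.1041] turn [-0.001 -0.002  0.002]
[[312.28961272 235.97897244]
 [311.61961735 163.13419488]
 [312.8897593  301.22948965]]
```

View pics/w1.png

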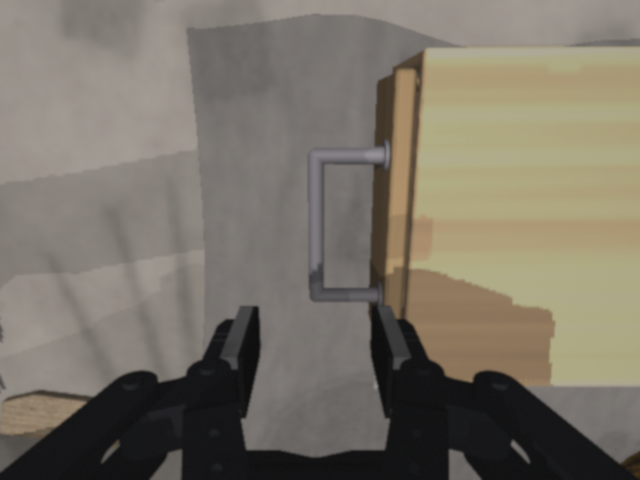

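The handle bar shows at u≈316, v≈152–298 and the drawer face at u≈395. The fingers straddle the bar in the closing direction.

```bash
python3 - <<'E'
from h import *
print(ray('wrist',[[316,225],[316,155],[316,296],[410,225]],66).round(1))
goal([579,213,51],-2.0)
E
```

```text
[[580.5 226.1  66. ]
 [582.3 269.   66. ]
 [578.6 177.6  66. ]
 [639.1 223.7  66. ]]
t 3.0 at [579.4 213.7 170.2] yaz -2.4 F [-1.3 -0.3 -0.2] w 0.5 q [-0.57  0.64  0.3   1.61 -0.22  0.93 -0.23]
shift [-0.0009 -0.0003  0.1192] turn [-0.001 -0.002 -0.007]
```

```bash
python3 -m jog '[[[-0.001,0.001,0.02],[0,0,0],0.7],[[-0.001,0.001,0.04],[0,0,0],0.7],[[-0.001,0.001,0.06],[0,0,0],0.7],[[-0.001,0.001,0.08],[0,0,0],0.7],[[-0.001,0.001,0.1],[0,0,0],0.7],[[-0.001,0.001,0.12],[0,0,0],0.7],[[-0.001,0.001,0.12],[0,0,0],0.7],[[-0.001,0.001,0.12],[0,0,0],1],[[-0.001,0.001,0.12],[0,0,0],1],[[-0.001,0.001,0.12],[0,0,0],1]]'
python3 -c "
from h import *
goal([579-176,213+7.5,51],-2.5)"
```

```text
clock: 4.25
ee_pos: [581.5, 212.5, 51.2]
ee_rot: [-0.0, 0.722, 0.692, 0.002]
contact_force: [0.2, 2.4, 2.6]
grip_width: 0.091
gripper_force: 58.9
t 4.25 at [581.5 212.5  51.2] yaz -2.5 F [0.2 2.4 2.6] w 0.091 q [-0.53  0.79  0.25  1.7  -0.28  0.69 -0.18]
shift [ 3.000e-04 -1.787e-01 -1.000e-04] turn [ 0.002 -0.002  0.001]
```

```bash
python3 -m jog '[[[0,-0.01,0],[0,0,0],1],[[0,-0.03,0],[0,0,0],1],[[0,-0.055,0],[0,0,0],1],[[0,-0.08,0],[0,0,0],1],[[0,-0.105,0],[0,0,0],1],[[0,-0.125,0],[0,0,0],1],[[0,-0.14,0],[0,0,0],1],[[0,-0.155,0],[0,0,0],1],[[0,-0.163,0],[0,0,0],1],[[0,-0.165,0],[0,0,0],1]]'
python3 -c "
from h import *
goal([579-176,213+7.5,51],-2.5)"
```

```text
clock: 5.5
ee_pos: [416.9, 220.1, 51.1]
ee_rot: [0.0, 0.722, 0.692, 0.002]
contact_force: [2.5, 4.4, 3.8]
grip_width: 0.092
gripper_force: 59.8
t 5.5 at [416.9 220.1  51.1] yaz -2.4 F [2.5 4.4 3.8] w 0.092 q [-0.68  0.64  0.22  2.11 -0.33  0.41 -0.24]
shift [-0.0002 -0.0139  0.    ] turn [ 0.003 -0.003  0.001]
```

```bash
python3 -m jog '[[[0,-0.002,0],[0,0,0],1],[[0,-0.004,0],[0,0,0],1],[[0,-0.006,0],[0,0,0],1],[[0,-0.008,0],[0,0,0],1],[[0,-0.009,0],[0,0,0],1],[[0,-0.010,0],[0,0,0],1],[[0,-0.011,0],[0,0,0],1],[[0,-0.012,0],[0,0,0],1],[[0,-0.012,0],[0,0,0],1],[[0,-0.012,0],[0,0,0],1]]'
python3 -c "
from h import *
goal([579-176,213+7.5,51],-2.5)"
```

```text
clock: 6.75
ee_pos: [409.4, 220.5, 51.1]
ee_rot: [0.003, 0.723, 0.691, 0.005]
contact_force: [6.4, 4.6, -0.3]
grip_width: 0.094
gripper_force: 59.2
t 6.75 at [409.4 220.5  51.1] yaz -2.5 F [ 6.4  4.6 -0.3] w 0.094 q [-0.69  0.63  0.21  2.14 -0.33  0.39 -0.25]
shift [-0.0003 -0.0064  0.    ] turn [ 0.011 -0.004 -0.001]
```

```bash
python3 -m jog '[[[0,-0.006,0],[0,0,0],0.85],[[0,-0.006,0],[0,0,0],0.7],[[0,-0.006,0],[0,0,0],0.7],[[0,-0.006,-0.03],[0,0,0],0.7],[[0,-0.006,-0.07],[0,0,0],0.6],[[0,0.01,-0.12],[0,0,0],0.5],[[0,0.04,-0.17],[0,0,0],0.4],[[0,0.08,-0.21],[0,0,0],0.3],[[0,0.12,-0.22],[0,0,0],0.3],[[0,0.12,-0.22],[0,0,0],0.3]]'
python3 - <<'E'
from h import *
for c in ['top','wrist']:
    img=cams.capture(c); cv2.imwrite(f'pics/{c}2.png',img)
    for n in ['drawer_handle','corner_square','square_grip','square_heel']: print(c,n,[(np.round(d['location'],1).tolist(),round(d['confidence'],2)) for d in cams.mark_of(n,c)[:3]])
goal([540,215,270],-2.5)
E
```

```text
clock: 8.0
ee_pos: [525.0, 210.7, 269.6]
ee_rot: [0.001, 0.724, 0.69, -0.001]
contact_force: [-0.6, -0.1, 0.4]
grip_width: 0.701
gripper_force: 0.0
top drawer_handle [([411.7, 215.9, 65.2], 0.86)]
top corner_square [([547.9, 230.2, 7.9], 0.96), ([411.8, 216.5, 67.7], 0.64)]
top square_grip [([549.4, 227.0, 49.9], 0.96)]
top square_heel [([581.6, 177.0, 13.7], 0.85)]
wrist drawer_handle [([406.1, 225.0, 65.9], 0.93)]
wrist corner_square [([548.4, 227.1, 11.2], 0.77)]
wrist square_grip [([548.9, 225.2, 47.5], 0.77)]
wrist square_heel [([581.6, 177.5, 13.0], 0.61)]
t 8.5 at [523.4 213.6 269.9] yaz -2.5 F [0.3 0.4 0.6] w 0.704 q [-0.68  0.47  0.39  1.63 -0.2   1.09 -0.28]
shift [ 0.0021  0.0165 -0.0001] turn [-0.001  0.     0.   ]
```

View pics/wrist2.png

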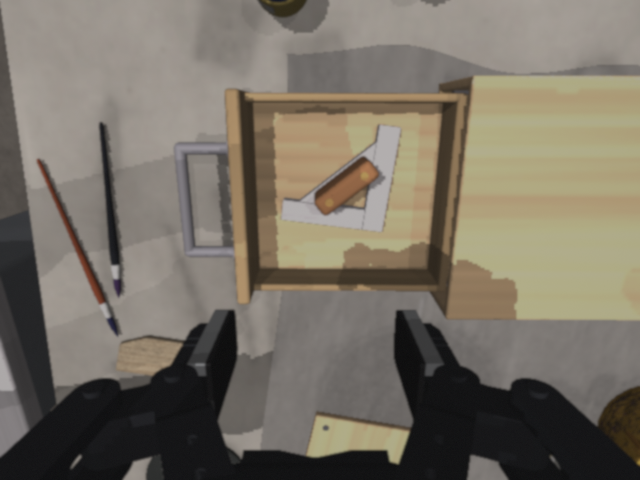

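The drawer is fully out. The square lies flat in it, with the heel at about (381,231), the leg ends at (400,127) and (282,219), and the grip from (328,204) to (368,172).

```bash
python3 - <<'E'
from h import *
img=cv2.imread('pics/wrist2.png')
P=ray('wrist',[[381,231],[400,127],[282,219]],26)[:,:2]
h,a,b=P; print(P.round(1),np.linalg.norm(a-h),np.linalg.norm(b-h),np.degrees(np.arctan2(*(a-h)[::-1]))-90,np.degrees(np.arctan2(*(h-b)[::-1])))
hsv=cv2.cvtColor(img,cv2.COLOR_BGR2HSV)
roi=np.zeros(img.shape[:2],np.uint8); roi[150:225,305:385]=1
m=((hsv[...,0]<14)&(hsv[...,1]>130)&(roi>0)).astype(np.uint8)
m=cv2.morphologyEx(m,cv2.MORPH_OPEN,np.ones((3,3)))
print(m.sum(),rect(m,'wrist',69), ray('wrist',[cv2.minAreaRect(np.argwhere(m)[:,::-1].astype(np.float32))[0]],62))
for z in (69,):
    pass
E
```

```text
[[586.6 179. ]
 [603.2 276.7]
 [490.2 195.3]] 99.07768975119562 97.7673994979058 -9.629579051054307 -9.575106132538496
714 ((554.0908203125, 234.55198669433594), (44.1021728515625, 15.421696662902832), 35.30428695678711) [[550.55077453 230.26638364  62.        ]]
```

```bash
python3 -c "
from h import *
goal([549.5,229.5,130],-54.6)"
```

```text
t 8.5 at [523.4 213.6 269.9] yaz -2.5 F [0.3 0.4 0.6] w 0.704 q [-0.68  0.47  0.39  1.63 -0.2   1.09 -0.28]
shift [0.017  0.0254 0.1399] turn [-0.001  0.     0.909]
```

```bash
python3 -m jog '[[[0.003,0.005,0.02],[0,0,0.14],0.3],[[0.006,0.01,0.04],[0,0,0.28],0.3],[[0.009,0.015,0.06],[0,0,0.43],0.3],[[0.012,0.02,0.08],[0,0,0.57],0.3],[[0.015,0.022,0.1],[0,0,0.72],0.3],[[0.017,0.0254,0.12],[0,0,0.84],0.3],[[0.017,0.0254,0.135],[0,0,0.909],0.3],[[0.017,0.0254,0.14],[0,0,0.909],0.3],[[0.017,0.0254,0.14],[0,0,0.909],0.3],[[0.017,0.0254,0.14],[0,0,0.909],0.3]]'
python3 - <<'E'
from h import *
img=cams.capture('wrist'); cv2.imwrite('pics/w3.png',img)
for n in ['corner_square','square_grip','square_heel']: print(n,[(np.round(d['location'],1).tolist(),round(d['confidence'],2)) for d in cams.mark_of(n,'wrist')[:3]])
goal([549.5,229.5,33],-54.6)
E
```

```text
clock: 9.75
ee_pos: [550.6, 229.4, 130.8]
ee_rot: [-0.0, 0.953, 0.304, 0.001]
contact_force: [0.2, -1.1, -0.5]
grip_width: 0.702
gripper_force: 0.0
corner_square [([551.4, 228.4, 11.6], 0.97)]
square_grip [([550.1, 228.7, 46.0], 0.65)]
square_heel [([584.2, 175.2, 13.7], 0.84)]
t 9.95 at [550.4 229.4 130.6] yaz -54.6 F [-0.6 -0.5 -0.2] w 0.701 q [-0.77  0.7   0.56  1.71 -0.47  0.86 -0.95]
shift [-0.0008 -0.0006  0.0976] turn [ 0.    -0.001  0.   ]
```

View pics/w3.png

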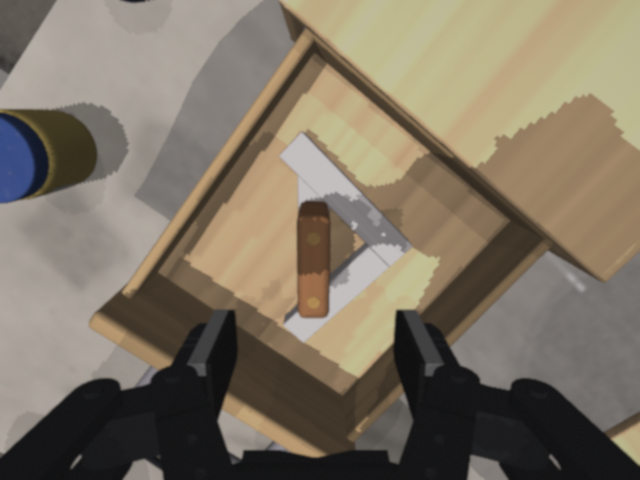

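The grip bar is upright in the view at u≈314, centred between the fingers and parallel to the pads.

```bash
python3 -m jog '[[[0,0,0.02],[0,0,0],0.3],[[0,0,0.04],[0,0,0],0.3],[[0,0,0.06],[0,0,0],0.3],[[0,0,0.08],[0,0,0],0.4],[[0,0,0.093],[0,0,0],0.5],[[0,0,0.098],[0,0,0],0.6],[[0,0,0.098],[0,0,0],0.8],[[0,0,0.098],[0,0,0],1],[[0,0,0.098],[0,0,0],1],[[0,0,0.098],[0,0,0],1]]'
python3 -c "
from h import *
goal([549.5,229.5,150],-54.6)"
```

```text
clock: 11.2
ee_pos: [550.1, 229.4, 32.3]
ee_rot: [-0.0, 0.953, 0.304, 0.0]
contact_force: [0.1, -0.7, -1.3]
grip_width: 0.203
gripper_force: 58.8
t 11.2 at [550.1 229.4  32.3] yaz -54.6 F [ 0.1 -0.7 -1.3] w 0.203 q [-0.71  0.83  0.47  1.78 -0.56  0.67 -0.88]
shift [-0.0004 -0.0004 -0.1177] turn [-0. -0.  0.]
```

```bash
python3 -m jog '[[[0,0,-0.005],[0,0,0],1],[[0,0,-0.015],[0,0,0],1],[[0,0,-0.03],[0,0,0],1],[[0,0,-0.045],[0,0,0],1],[[0,0,-0.06],[0,0,0],1],[[0,0,-0.08],[0,0,0],1],[[0,0,-0.1],[0,0,0],1],[[0,0,-0.115],[0,0,0],1],[[0,0,-0.118],[0,0,0],1],[[0,0,-0.118],[0,0,0],1]]'
python3 -c "
from h import *
goal([560,-167,150],-58.6)"
```

```text
clock: 12.45
ee_pos: [549.7, 229.4, 149.8]
ee_rot: [-0.0, 0.953, 0.304, -0.0]
contact_force: [0.0, -0.2, -2.2]
grip_width: 0.201
gripper_force: 58.8
t 12.45 at [549.7 229.4 149.8] yaz -54.6 F [ 0.  -0.2 -2.2] w 0.201 q [-0.78  0.68  0.58  1.7  -0.45  0.9  -0.97]
shift [-2.213e-01  3.290e-01 -2.000e-04] turn [-0.     0.001  0.07 ]
```

```bash
python3 -m jog '[[[-0.008,0.012,0],[0,0,0],1],[[-0.027,0.04,0],[0,0,0.01],1],[[-0.052,0.077,0],[0,0,0.02],1],[[-0.08,0.119,0],[0,0,0.03],1],[[-0.108,0.16,0],[0,0,0.04],1],[[-0.136,0.202,0],[0,0,0.05],1],[[-0.164,0.244,0],[0,0,0.06],1],[[-0.19,0.283,0],[0,0,0.07],1],[[-0.21,0.313,0],[0,0,0.07],1],[[-0.221,0.329,0],[0,0,0.07],1]]'
python3 - <<'E'
from h import *
for k in range(3): manip.state()
for c in ['wrist','top']:
    img=cams.capture(c);img=cams.capture(c); cv2.imwrite(f'pics/{c}4.png',img)
    for n in ['framing_board','board_corner','corner_square','square_grip','square_heel']: print(c,n,[(np.round(d['location'],1).tolist(),round(d['confidence'],2)) for d in cams.mark_of(n,c)[:2]])
goal([589,-187.5,35],-58.6)
E
```

```text
clock: 13.7
ee_pos: [559.0, -170.7, 149.7]
ee_rot: [0.001, 0.963, 0.268, -0.001]
contact_force: [0.2, 0.3, -3.1]
grip_width: 0.204
gripper_force: 58.8
wrist framing_board [([588.8, -229.4, 131.9], 0.34)]
wrist board_corner [([624.9, -242.6, 11.4], 0.86)]
wrist corner_square [([558.0, -174.6, 130.9], 0.87), ([558.2, -177.1, 167.6], 0.34)]
wrist square_grip [([561.2, -175.8, 165.6], 0.74)]
wrist square_heel [([589.2, -228.5, 133.1], 0.56)]
top framing_board [([571.2, -162.8, 2.8], 0.6), ([634.5, 214.1, 0.2], 0.39)]
top board_corner [([620.1, -239.4, 12.5], 0.97), ([498.4, 398.7, -0.0], 0.41)]
top corner_square [([559.9, -163.5, 127.7], 0.4), ([621.7, -242.8, 11.1], 0.35)]
top square_grip [([557.7, -167.4, 168.1], 0.51)]
top square_heel []
t 14.4 at [ 560.6 -166.5  150.1] yaz -58.6 F [ 0.2  0.3 -2.4] w 0.205 q [-0.09  0.66  0.55  1.73 -0.43  0.88 -0.37]
shift [0.0133 0.0327 0.1151] turn [-0.  0.  0.]
```

View pics/wrist4.png

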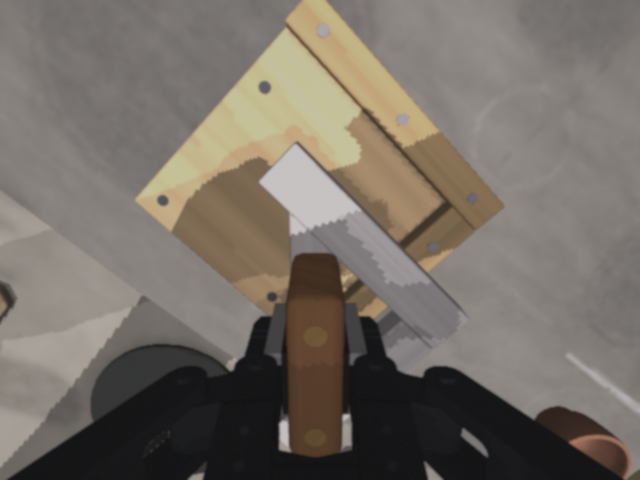

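The square is held level. Its leg's outer edge runs (297,142)→(466,316), and the far rail's outer edge runs (320,0)→(503,207). I'll compare the angles.

```bash
python3 - <<'E'
from h import *
az=lambda P:np.degrees(np.arctan2(*(P[0]-P[1])[:2][::-1]))-90
L=ray('wrist',[[297,142],[466,316]],144); print('leg',az(L),np.linalg.norm(L[0]-L[1]),L.round(1))
for e in ([[320,0],[503,207]],[[288,28],[445,206]],): 
    P=ray('wrist',e,28);print('rail',az(P),P.round(1))
# bottom-left board edge (z=10) parallel to x: hidden; top-left edge: board -x..; 
P=ray('wrist',[[287,30],[137,200]],10);print('board far-left edge',az(P)+90,np.linalg.norm(P[0]-P[1]))
g=cv2.cvtColor(cv2.imread('pics/wrist4.png'),cv2.COLOR_BGR2GRAY)
l=cv2.createLineSegmentDetector().detect(g)[0][:,0]
for s in l:
    if np.hypot(s[0]-s[2],s[1]-s[3])>55 and s[[1,3]].max()<330 and s[0]>130: print(s.round(),'z28 %.1f z10 %.1f z144 %.1f'%tuple(az(ray('wrist',s.reshape(2,2),z))%90 for z in (28,10,144)))
E
```

```text
leg -13.973118385905778 95.99612192945453 [[ 616.2 -124.8  144. ]
 [ 593.  -218.   144. ]]
rail -13.330487587061384 [[ 681.2  -95.7   28. ]
 [ 641.8 -261.9   28. ]]
rail -14.641143865047198 [[ 659.3  -87.4   28. ]
 [ 622.4 -228.9   28. ]]
board far-left edge -13.655081859591775 151.8484440305276
[359. 208. 295. 144.] z28 76.6 z10 76.6 z144 76.6
[415. 264. 360. 209.] z28 76.5 z10 76.5 z144 76.5
[358. 107. 285.  26.] z28 76.3 z10 76.3 z144 76.3
[351.  92. 411. 157.] z28 76.8 z10 76.8 z144 76.8
[258. 182. 305. 225.] z28 77.3 z10 77.3 z144 77.3
[285.  20. 350.  91.] z28 76.4 z10 76.4 z144 76.4
[397. 242. 445. 200.] z28 76.3 z10 76.3 z144 76.3
[284.  28. 134. 199.] z28 76.4 z10 76.4 z144 76.4
[418. 262. 467. 313.] z28 76.1 z10 76.1 z144 76.1
[442. 200. 362. 112.] z28 76.3 z10 76.3 z144 76.3
[437. 129. 325.  -1.] z28 76.2 z10 76.2 z144 76.2
[458. 308. 415. 265.] z28 76.5 z10 76.5 z144 76.5
[411. 158. 474. 227.] z28 76.5 z10 76.5 z144 76.5
[451. 206. 404. 249.] z28 76.5 z10 76.5 z144 76.5
[330. 172. 396. 239.] z28 76.4 z10 76.4 z144 76.4
[503. 208. 454. 249.] z28 75.7 z10 75.7 z144 75.7
[230. 284. 172. 233.] z28 76.6 z10 76.6 z144 76.6
[441. 132. 504. 205.] z28 76.3 z10 76.3 z144 76.3
```

```bash
python3 -c "
from h import *
goal([584,-178,33],-58.6)"
```

```text
t 14.4 at [ 560.6 -166.5  150.1] yaz -58.6 F [ 0.2  0.3 -2.4] w 0.205 q [-0.09  0.66  0.55  1.73 -0.43  0.88 -0.37]
shift [0.014  0.022  0.1171] turn [-0.  0.  0.]
```

```bash
python3 -m jog '[[[0.007,0.011,0.01],[0,0,0],1],[[0.014,0.022,0.025],[0,0,0],1],[[0.014,0.022,0.045],[0,0,0],1],[[0.014,0.022,0.065],[0,0,0],1],[[0.014,0.022,0.083],[0,0,0],1],[[0.014,0.022,0.097],[0,0,0],1],[[0.014,0.022,0.107],[0,0,0],1],[[0.014,0.022,0.113],[0,0,0],1],[[0.014,0.022,0.116],[0,0,0],1],[[0.014,0.022,0.117],[0,0,0],1]]'
python3 - <<'E'
from h import *
img=cams.capture('wrist'); img=cams.capture('wrist'); cv2.imwrite('pics/w5.png',img)
for n in ['board_corner','corner_square','square_heel']: print(n,[(np.round(d['location'],1).tolist(),round(d['confidence'],2)) for d in cams.mark_of(n,'wrist')[:2]])
goal([584,-178,30],-58.6)
E
```

```text
clock: 15.65
ee_pos: [584.2, -178.4, 33.3]
ee_rot: [0.0, 0.963, 0.271, 0.0]
contact_force: [-0.7, 1.1, -2.7]
grip_width: 0.203
gripper_force: 58.9
board_corner [([623.8, -239.8, 9.1], 0.83), ([586.2, -182.1, 48.3], 0.3)]
corner_square [([583.5, -183.0, 14.7], 0.64)]
square_heel [([616.7, -234.5, 14.8], 0.76)]
t 15.9 at [ 584.2 -178.4   33.4] yaz -58.6 F [-0.2 -0.5 -3.1] w 0.203 q [-0.01  0.84  0.45  1.73 -0.54  0.69 -0.29]
shift [ 0.0001 -0.0005  0.0034] turn [ 0.001 -0.    -0.   ]
```

View pics/w5.png

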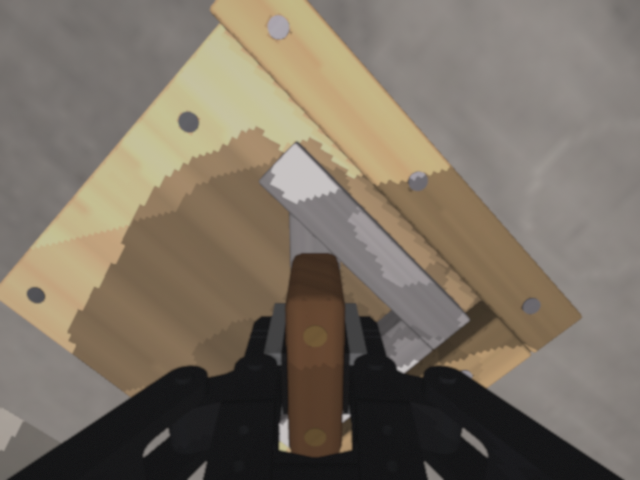

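The square hovers just above the board inside both rails. The heel at about (468,320) is still a few mm short of the corner, so I'll lower it and push along tool y.

```bash
python3 -m jog '[[[0,0,0.001],[0,0,0],1],[[0,0,0.002],[0,0,0],1],[[0,0,0.003],[0,0,0],1],[[0,0.002,0.0035],[0,0,0],1],[[0,0.004,0.0035],[0,0,0],1],[[0,0.006,0.0035],[0,0,0],1],[[0,0.008,0.0035],[0,0,0],1],[[0,0.010,0.0035],[0,0,0],1],[[0,0.011,0.0035],[0,0,0],1],[[0,0.011,0.0035],[0,0,0],1]]'
python3 -c "
from h import *
goal([589,-187.5,30],-58.6)"
```

```text
clock: 17.15
ee_pos: [589.0, -184.9, 30.4]
ee_rot: [-0.003, 0.963, 0.271, -0.0]
contact_force: [-3.8, 7.0, 9.4]
grip_width: 0.205
gripper_force: 60.8
t 17.15 at [ 589.  -184.9   30.4] yaz -58.6 F [-3.8  7.   9.4] w 0.205 q [ 0.01  0.85  0.45  1.71 -0.54  0.71 -0.28]
shift [-0.0014  0.0023  0.0004] turn [-0.006 -0.001  0.001]
```

```bash
python3 -m jog '[[[0,0.001,-0.001],[0,0,0],1],[[0,0.002,-0.001],[0,0,0],1],[[0,0.003,-0.001],[0,0,0],1],[[0,0.004,-0.001],[0,0,0],1],[[0,0.005,-0.001],[0,0,0],1],[[0,0.006,-0.001],[0,0,0],1],[[0,0.007,-0.001],[0,0,0],1],[[0,0.008,-0.001],[0,0,0],1],[[0,0.008,-0.001],[0,0,0],1],[[0,0.008,-0.001],[0,0,0],1]]'
python3 - <<'E'
from h import *
img=cams.capture('wrist'); cv2.imwrite('pics/w6.png',img)
for n in ['board_corner','corner_square','square_heel']: print(n,[(np.round(d['location'],1).tolist(),round(d['confidence'],2)) for d in cams.mark_of(n,'wrist')[:2]])
goal([589,-187.5,30],-58.6)
E
```

```text
clock: 18.4
ee_pos: [589.6, -185.3, 31.2]
ee_rot: [-0.01, 0.963, 0.271, -0.003]
contact_force: [-11.9, 15.2, 17.9]
grip_width: 0.204
gripper_force: 61.8
board_corner [([624.2, -237.9, 9.7], 0.81)]
corner_square [([588.0, -189.8, 11.3], 0.66)]
square_heel [([616.2, -241.2, 13.2], 0.73)]
t 18.6 at [ 589.6 -185.4   31.1] yaz -58.5 F [-12.1  15.   17.7] w 0.204 q [ 0.02  0.86  0.45  1.7  -0.53  0.73 -0.28]
shift [-0.0016  0.0015  0.0011] turn [-0.021  0.     0.001]
```

View pics/w6.png

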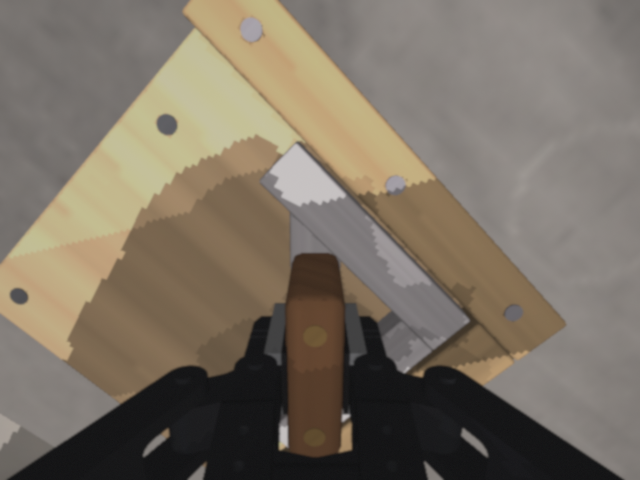

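The heel sits at about (470,320), flush in the rail corner, and the motion has stalled with force on both rails. The tool has tilted 0.02 rad, so I'll level it and ease the push a little.

```bash
python3 -m jog '[[[0,0,0],[-0.005,0,0],1],[[0,0,0],[-0.01,0,0],1],[[0,0,0],[-0.015,0,0],1],[[0,-0.001,0],[-0.02,0,0],1],[[0,-0.002,0],[-0.02,0,0],1],[[0,-0.002,0],[-0.02,0,0],1],[[0,-0.002,0],[-0.02,0,0],1],[[0,-0.002,0],[-0.02,0,0],1],[[0,-0.002,0],[-0.02,0,0],1],[[0,-0.002,0],[-0.02,0,0],1]]'
python3 - <<'E'
from h import *
goal([589,-187.5,30],-58.6)
img=cams.capture('wrist')
g=cv2.cvtColor(img,cv2.COLOR_BGR2GRAY)
az=lambda P:np.degrees(np.arctan2(*(P[0]-P[1])[:2][::-1]))%90
for s in cv2.createLineSegmentDetector().detect(g)[0][:,0]:
    if np.hypot(s[0]-s[2],s[1]-s[3])>50 and s[[1,3]].max()<380 and s[0]>150: print(s.round(),az(ray('wrist',s.reshape(2,2),24)).round(1),ray('wrist',s.reshape(2,2),24)[:,:2].round(1).tolist())
E
```

```text
clock: 19.85
ee_pos: [590.6, -185.7, 30.3]
ee_rot: [0.002, 0.963, 0.27, 0.001]
contact_force: [-4.7, 10.2, 8.7]
grip_width: 0.204
gripper_force: 60.7
t 19.85 at [ 590.6 -185.7   30.3] yaz -58.6 F [-4.7 10.2  8.7] w 0.204 q [ 0.    0.85  0.45  1.71 -0.54  0.7  -0.28]
shift [-0.0023  0.0007  0.0003] turn [ 0.005 -0.001 -0.001]
[467. 319. 295. 142.] 76.1 [[622.2, -238.8], [645.8, -143.6]]
[413. 365. 468. 321.] 75.8 [[593.1, -232.5], [621.7, -239.7]]
[310. 150. 346. 186.] 77.2 [[646.2, -149.4], [642.2, -167.1]]
[189.  29.  -0. 257.] 76.0 [[658.8, -95.6], [549.6, -68.4]]
[295. 138. 190.  30.] 75.9 [[647.1, -142.7], [658.7, -96.2]]
[423. 170. 271.  -1.] 75.8 [[661.4, -188.1], [680.0, -114.3]]
[210.  45. 298. 135.] 76.2 [[658.2, -103.8], [648.4, -143.3]]
[428. 172. 560. 320.] 76.0 [[661.8, -189.9], [641.4, -271.4]]
[354. 194. 445. 289.] 76.0 [[641.2, -171.3], [628.2, -223.0]]
```

```bash
python3 -m jog '[[[0,0.001,0],[-0.002,0,0],1],[[0,0.002,0],[-0.004,0,0],1],[[0,0.003,0],[-0.006,0,0],1],[[0,0.004,0],[-0.008,0,0],1],[[0,0.005,0],[-0.01,0,0],1],[[0,0.005,0],[-0.01,0,0],1],[[0,0.005,0],[-0.01,0,0],1],[[0,0.005,0],[-0.01,0,0],1],[[0,0.005,0],[-0.01,0,0],1],[[0,0.005,0],[-0.01,0,0],1]]'
python3 - <<'E'
from h import *
goal([589,-187.5,30],-58.6)
s=manip.state();F=np.array(s['contact_force'])
print('board F',F[0]*.972-F[1]*.235,F[0]*.235+F[1]*.972)
img=cams.capture('wrist');cv2.imwrite('pics/w7.png',cv2.resize(img[120:400,270:580],None,fx=2,fy=2,interpolation=2))
goal([589,-187.5,30],-58.6)
E
```

```text
clock: 21.15
ee_pos: [590.6, -185.8, 30.3]
ee_rot: [0.002, 0.963, 0.271, 0.001]
contact_force: [-9.2, 16.2, 16.4]
grip_width: 0.206
gripper_force: 61.8
t 21.15 at [ 590.6 -185.8   30.3] yaz -58.6 F [-9.2 16.2 16.4] w 0.206 q [ 0.    0.85  0.45  1.71 -0.54  0.7  -0.28]
shift [-0.0023  0.0006  0.0003] turn [ 0.004 -0.     0.   ]
board F -12.73232313625282 13.625841766097446
t 21.2 at [ 590.6 -185.8   30.3] yaz -58.6 F [-10.1  15.2  16.4] w 0.204 q [ 0.    0.85  0.45  1.71 -0.54  0.7  -0.28]
shift [-0.0023  0.0006  0.0003] turn [ 0.004 -0.    -0.   ]
```

View pics/w7.png

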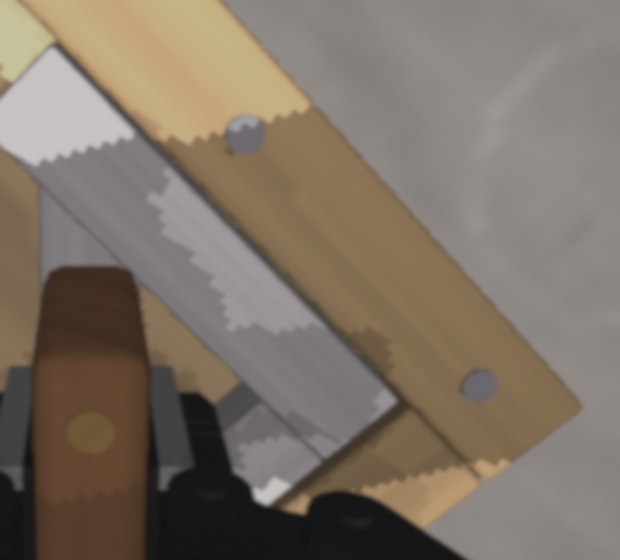

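```bash
python3 - <<'E'
from h import *
a=ray('wrist',[[473,322.5]],28)[0];b=ray('wrist',[[468.5,320]],24)[0];d=a-b
print(a,b,'board-frame gap',d[0]*.972-d[1]*.235,d[0]*.235+d[1]*.972)
E
```

```text
[ 623.0315693 -239.1823688   28.       ] [ 622.01226528 -239.54882524   24.        ] board-frame gap 0.9046462428773123 0.5957321019413212
```

```bash
python3 -m jog '[[[0,0.001,-0.001],[0,0,0],1],[[0,0.002,-0.002],[0,0,0],1],[[0.002,0.003,-0.003],[-0.003,0,0],1],[[0.003,0.003,-0.003],[-0.005,0,0],1],[[0.001,0.003,-0.003],[-0.005,0,0],1],[[-0.002,0.003,-0.003],[-0.005,0,0],1],[[-0.003,0.003,-0.003],[-0.005,0,0],1],[[0,0.003,-0.003],[-0.005,0,0],1],[[0,0.003,-0.003],[-0.005,0,0],1],[[0,0.003,-0.003],[-0.005,0,0],1]]'
python3 - <<'E'
from h import *
s=manip.state();F=np.array(s['contact_force'])
print('board F',F[0]*.972-F[1]*.235,F[0]*.235+F[1]*.972)
goal([589,-187.5,30],-58.6)
E
```

```text
clock: 22.45
ee_pos: [591.8, -186.1, 30.4]
ee_rot: [0.003, 0.963, 0.271, 0.001]
contact_force: [-7.8, 16.1, 3.8]
grip_width: 0.202
gripper_force: 60.6
board F -11.335239763425129 13.854575643374735
t 22.45 at [ 591.8 -186.1   30.4] yaz -58.5 F [-7.8 16.1  3.8] w 0.202 q [ 0.    0.86  0.46  1.71 -0.53  0.7  -0.29]
shift [-0.0031 -0.0002  0.0004] turn [0.006 0.    0.001]
```

```bash
python3 -c "
from station import manip
print(manip.hand_in())"
```

```text
the job is handed in; nothing more can be done
None
```

I pulled the drawer to its stop, lifted the square out and pressed it flat into the rail corner, then handed the job in at about 22.5 s still gripping it, with about 11 N of push toward the far rail and 14 N toward the right one; no verdict came back.

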